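Pin the grinder's isolator, then free the sagging gate bolt and hold the guard gate ajar

TASK

The grinding wheel needs a look. First lock the drive off: take the loose lock pin out of its parking block, push it fully home through the fork and tongue of the isolator and let go of it. Then lift the sagging bolt on the guard gate over the bent lip of its keeper while pulling it back, without forcing it against the keeper, swing the self-closing gate ajar, about 25 degrees, and finish while still holding it there with the gripper; leave the other things lying about alone.

Things in the scene. Friction and masses are not known exactly. Their poses are not given: they have to be found in the camera images.
- pin: loose steel lock pin, standing upright: shank 10 mm in diameter and 45 mm long with a chamfered foot, under a solid round grip 22 mm in diameter and 36 mm tall (81 mm overall, about 0.1 kg). Origin at the foot of the shank, z up along the pin. It starts in a hole of the parking block, its grip resting on the block's top.
- park: fixed aluminium parking block 55 x 55 x 55 mm with one vertical hole, 14 mm wide and 50 mm deep, in the middle of its top. Origin at the centre of its underside, z up.
- lock_hole (a point): centre of the isolator's vertical 14 mm hole (2 mm chamfer) at the top face of the fork's upper ear, 74 mm above the bench; axes as of the isolator. The hole runs down through upper ear (8 mm), tongue (6 mm) and lower ear (6 mm), 24 mm in all with gaps, with 50 mm of free air below: the pin goes in until its grip rests on the ear.
- isolator: fixed drive isolator: grey housing 80 x 75 x 74 mm with a steel fork, whose two ears (60 mm along x, 50 mm along y) hold a tongue between them. Origin on the bench under the pin hole; z up, x towards the housing, which begins 30 mm from the hole and is no higher than the upper ear.
- guard: fixed guard of the bench grinder: base plate and low tube fence, 177 mm high, round a flat-lying grinding wheel. The gate is its side at y = 0, the wheel on the +y side, outside is -y. Origin on the bench under the gate; x runs along the closed gate from its hinge (x = -160 mm) to its free edge (+100 mm) and on to the keeper post (113 to 164 mm).
- gate_hinge (a point): point on the gate's vertical hinge axis, 150 mm above the bench; it turns with the gate: x points along the gate to its free edge, z up. The gate is 260 mm long, 20 mm thick and its top is 170 mm above the bench (the bolt's guide straps reach 182 mm).
- gate (a joint): angle of the gate in rad: 0 shut, growing as the free edge swings outwards (to guard -y, clockwise seen from above), at most 1.1. A spring shuts it: 0.36 Nm at 0, growing by 1.2 Nm per rad. It cannot open while the bolt's head is in the keeper.
- bolt_draw (a joint): how far the barrel bolt is drawn back along the gate towards the hinge (guard -x), in m: 0 fully shot, 0.052 fully drawn; slight friction (1 N). It starts at 0 to 0.008. The bolt's head catches behind the keeper's lip at about 0.014 unless the bolt is lifted, and is clear of the keeper from 0.037 on.
- bolt_lift (a joint): how far the bolt is lifted straight up in its tall worn guides, in m: 0 sagged, 0.018 highest stop. It drops by its own weight (about 0.4 kg) when let go. It must be up by 0.009 or more for the head to pass over the lip.
- bolt_grip (a point): middle of the bolt's grip: upright black sleeve 18 mm in diameter, 50 mm long, on a stem that stands up from the bolt outside the gate. Moves with the bolt. At rest 218 mm above the bench (sleeve top 238 mm), free space all round. Axes as of the gate: x to the free edge, z up. It lies 210 mm (less the draw) along the gate from the hinge axis and 30 mm outside the gate's middle plane.
- bolt_head (a point): centre of the bolt's thick round head (30 mm in diameter, 12 mm long) at the end of the 10 mm rod, 93 mm ahead of the grip along the bolt, 150 mm above the bench at rest. Axes as of the gate.
- keeper_lip (a point): middle of the upper edge of the keeper's bent-up lip: a 10 mm thick steel lip across the bolt's path, 143 mm above the bench, 8 mm higher than the underside of the sagged head. Axes as of the guard.
- spare_wheel: bystander: grey grinding wheel 100 mm across, 25 mm thick, lying flat; origin at the centre of its underside.
- carton: bystander: cardboard carton 50 x 70 x 50 mm; origin at the centre of its underside.
- spanner: bystander: steel spanner lying flat; origin near its middle on the underside.
- paste_tin: bystander: plain tin 70 mm across, 80 mm tall; origin at the centre of its underside.
- keeper: the keeper, a steel bracket 47 x 46 mm on the keeper post, open at the top: floor, bent-up lip on the gate's side, and an outer side wall (to 178 mm above the bench) that stops the gate from swinging while the head is behind the lip. Origin and axes as of the guard.
There are look-alikes about, which are no part of the job. What is shaped like the isolator but orange is not meant.

How it is judged (in metres and radians):
On the way, in this order (a step that is already met when the one before it is completed fails the run):
1. the lock pin is fully home through fork and tongue, and let go (horizontal distance between pin and lock_hole below 0.006 m and z of pin in the frame of lock_hole below -0.041 m and contact force between the fingers and pin below 0.1 N), for 0.2 s.
2. the lifted bolt passes over the keeper's lip (value of joint bolt_lift above 0.006 m and value of joint bolt_draw between 0.018 and 0.036 m), for 0.02 s.
3. the bolt is drawn back clear of the keeper (value of joint bolt_draw above 0.034 m), for 0.05 s.
At the end, for the whole second after the job is handed in: The lock pin is home in the isolator (its grip within 4 mm of the ear, its foot within 6 mm of the hole's axis) and not touched; the gate stands still at 0.30 to 0.60 rad (17 to 34 degrees) against its spring because the gripper's fingers hold it or its bolt (contact force above 1 N) (all of step 1 and value of joint gate between 0.3 and 0.6 rad and velocity of joint gate between -0.05 and 0.05 rad/s and contact force between the fingers and gate above 1 N); the arm keeps its last pose, push and grip.
It fails at once if a bystander object is pushed away (more than 30 mm) (distance of any of spare_wheel, carton, spanner, paste_tin from where it was at the start of the episode above 0.03 m).
It fails at once if the keeper is forced: pressed or pulled with more than 40 N (contact force between keeper and anything else above 40 N).
It also fails if it takes over 48 s, if anything falls off the work surface, if the arm or the gripper's body presses on something with over 40 N, if the wrist force passes 120 N, or if a joint passes its speed limit or range.

ROBOT

A 6-joint arm with a two-finger parallel gripper is mounted at the origin on the work surface. World frame = base frame: x ahead of the robot, y to its left, z up, the work surface at z = 0. Lengths are in m, angles in degrees, forces in N, time in s.
With the tool pointing down it reaches from about 0.25 to 0.725 m from the base axis. Payload 9.7 kg.
Tool frame: the origin (TCP) lies midway between the tips of the shut fingers; the grasp point (between the pads) lies 19 mm behind it (bot.grasp_offset is the distance from the TCP to the grasp point, in m); z points along the fingers, x is the direction in which the jaws open and shut, and the axes are right-handed (so a half turn about z gives the same grasp; the last joint's range is limited). The gripper opens to 85 mm and grips with 20 to 120 N. Pads are 22 mm wide; open, the fingers measure 114 mm over their backs; the gripper's body (76 mm by 85 mm) begins 54 mm behind the grasp point. The pads swing forward as they close: fully open they stand 13 mm farther back than shut.
Start: joints at [73.625, 4.979, 10.078, 95.1, 0, 90], TCP at [0.155, 0.528, 0.231] pointing down, gripper open.
Joint ranges: [-179.16, 179.16], [-48.56, 103.87], [-65.8, 70.77], [-126.05, 130.52], [-82.76, 87.17], [-180, 180]. Speed limits (degrees/s): [127.2, 127.2, 147.25, 180, 180, 180].

INTERFACE

Orientations are given as [roll, pitch, yaw] about the fixed x, y, z axes, in that order (R = Rz(yaw) Ry(pitch) Rx(roll)).
In Python, from workcell import bot gives the robot as it stands.
- The arm moves only by the tool send_rows, never from a script. Its argument "targets" is a list of rows, each a list of 5 numbers: the closure, from 0 (fully open) to 1 (shut), then the shift along the world's x, y, z in mm, then the turn about the world's z in degrees. A call has 1 to 10 rows; each row is the pose to reach, as a shift and turn from the pose commanded when the call began; what a row does not reach only later rows make up. A row lasts 1/8 s, in which the tool goes at most 62.5 mm and 10.7 degrees, less where a joint would pass 70% of its speed; a pose out of reach is approached as far as the arm can. A call with a gripper value outside its range is refused whole. The fingers move at their own pace and stop on an object; "squeeze" is the grip in N (left out, the last holds). Time passes only in rows, so rows that repeat a pose let the fingers close. It gives the time, the measured TCP pose, the force and the opening at its end, in the units of the state.
- bot.get_obs(): the state, without advancing time (a new reading comes with each control period).
- bot.camera(name): name is "side" or "top" or "wrist"; returns a dict with "pixels" (420x560x3 uint8, red, green, blue), "intrinsics" (3x3 intrinsics, pixels), "view" (4x4, takes a point from world to camera coordinates); the wrist camera has in their place "mount" (4x4, takes a point from camera to tool coordinates, whose origin is the TCP and whose axes are the tool frame's). Camera axes: x right, y down, z forward; pixel columns grow to the right and rows downward; lengths in m; the calibration is good to about 2 mm. The wrist camera is an equidistant fisheye: a pixel r from the principal point sees the ray r / f radians off the axis. A picture is of the moment at which its call begins: read the wrist's pose just before it. There is no depth.
- bot.job_done(): hands the job in, once; it reports no verdict.
The state is a dict: "time": time; "q": joint angles; "qd": joint speeds; "joint_efforts": joint torques, N m; "ee_pos": TCP position; "tcp_rot": TCP orientation; "wrist_force": force on the tool from outside, world axes, zero at the start; "torque": the same for the moment, N m; "opening": finger opening in m.
Only numpy, scipy, OpenCV 4.12 (cv2) and the standard library are available. Lean on these libraries where they do the work, as an engineer would, in place of code of your own. Each camera call takes 0.05 s, during which the arm holds its last target.

## Working session

There is one attempt and no reset: what is moved stays moved. The work goes in short steps, Python scripts to look and compute and a tool call to move; the robot and the scene stay as the last step left them, time stands still between calls to the robot, and variables do not carry over. Pictures are saved under pics/ and viewed, and the job is handed in when it is done.

Besides the shell and the picture viewer there is one more tool, called after "Emit:" as name([rows], argument=value, ...), one row to a line, values as JSON. send_rows: Moves the arm, as the interface text tells. Its arguments: {"type":"object","properties":{"targets":{"type":"array","items":{"type":"array","items":{"type":"number"}}},"squeeze":{"type":"number"}},"required":["targets"]}

```bash
ls; mkdir -p pics; python3 - <<'E'
from workcell import bot
import cv2,numpy as np,pickle
o=bot.get_obs();print({k:np.round(v,4).tolist() for k,v in o.items()})
d={}
for n in("side","top","wrist"):
    c=bot.camera(n);d[n]=c
    cv2.imwrite(f"pics/{n}0.png",cv2.cvtColor(c["pixels"],cv2.COLOR_RGB2BGR))
    print(n,np.round(c["intrinsics"],2).tolist(),np.round(c.get("view",c.get("mount")),4).tolist())
pickle.dump((o,d),open("c0.pkl","wb"))
print(bot.grasp_offset)
E
```

```text
pics
{'time': 0.0, 'q': [73.6226, 5.0108, 10.0336, 95.0991, -0.0002, 90.0001], 'qd': [-0.0207, 0.056, 0.0527, -0.056, -0.0764, -0.0873], 'joint_efforts': [0.0008, -52.0381, 46.4818, 0.016, -0.0, -0.0], 'ee_pos': [0.155, 0.5275, 0.2306], 'tcp_rot': [179.9998, 0.0763, 73.6224], 'wrist_force': [0.288, -0.0206, 0.1875], 'torque': [-0.0042, -0.0112, -0.0163], 'opening': 0.0853}
side [[436.14, 0.0, 283.03], [0.0, 436.14, 204.26], [0.0, 0.0, 1.0]] [[0.927, -0.3749, 0.0126, -0.5047], [-0.2858, -0.7279, -0.6233, 0.1779], [0.2428, 0.5742, -0.7819, 1.0812], [0.0, 0.0, 0.0, 1.0]]
top [[497.69, 0.0, 272.39], [0.0, 497.69, 212.48], [0.0, 0.0, 1.0]] [[0.0025, -0.9999, 0.0155, -0.0868], [-0.9889, -0.0048, -0.1484, 0.5233], [0.1485, -0.0149, -0.9888, 1.3489], [0.0, 0.0, 0.0, 1.0]]
wrist [[325.19, 0.0, 282.0], [0.0, 325.19, 210.13], [0.0, 0.0, 1.0]] [[1.0, 0.0007, 0.0003, -0.0008], [-0.0008, 0.9613, 0.2754, -0.0697], [-0.0, -0.2754, 0.9613, -0.1426], [0.0, 0.0, 0.0, 1.0]]
0.0187
```

View pics/side0.png

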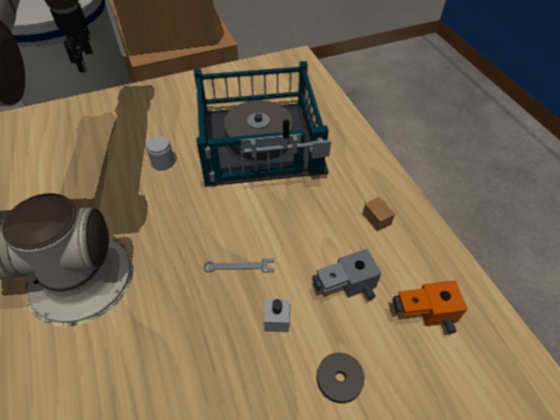

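View pics/top0.png

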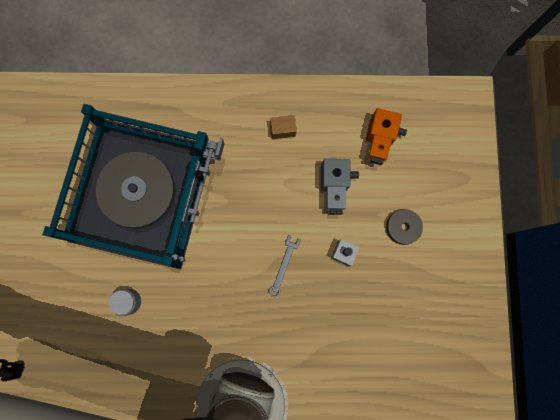

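View pics/wrist0.png

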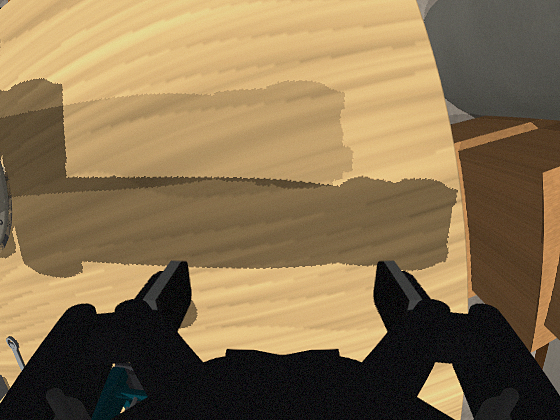

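```bash
python3 - <<'E'
import cv2,pickle,numpy as np
a=cv2.imread("pics/top0.png");s=cv2.imread("pics/side0.png")
def crop(im,x,y,w,h,k,n):
    cv2.imwrite(n,cv2.resize(im[y:y+h,x:x+w],None,fx=k,fy=k,interpolation=cv2.INTER_CUBIC))
crop(a,310,100,110,170,5*0.7,"pics/t_iso.png")
crop(a,150,120,100,150,4,"pics/t_gate.png")
crop(s,230,100,120,90,6,"pics/s_gate.png")
crop(s,250,240,140,100,5,"pics/s_iso.png")
E
```

```text
(no output)
```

View pics/t_iso.png

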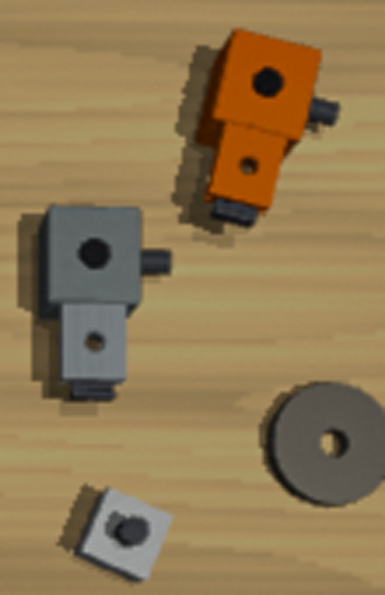

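View pics/t_gate.png

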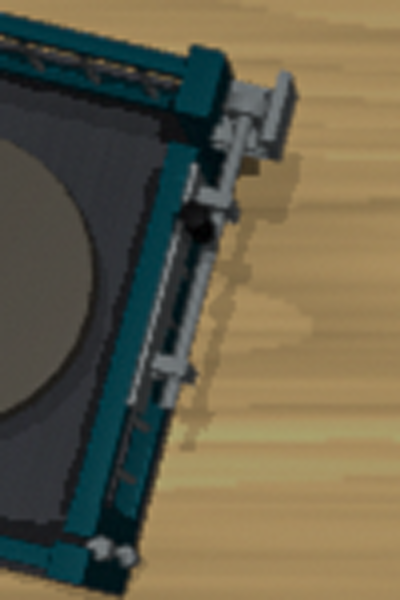

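View pics/s_gate.png

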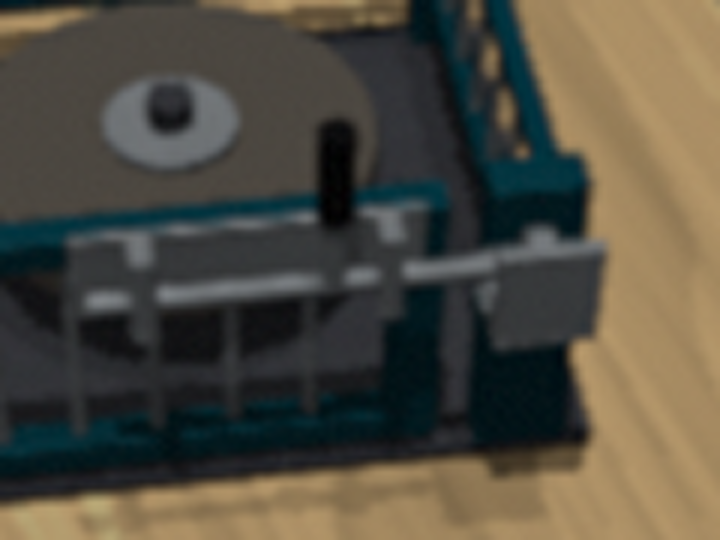

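View pics/s_iso.png

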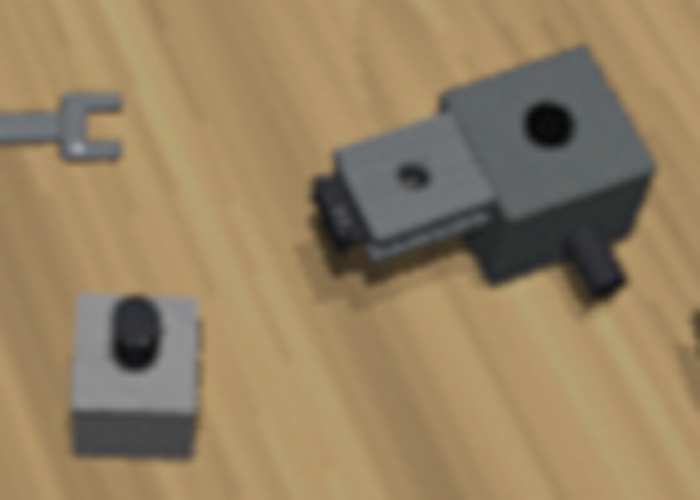

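```bash
cat > h.py <<'E'
import numpy as np,cv2,pickle
from scipy.spatial.transform import Rotation as Ro
_,C=pickle.load(open("c0.pkl","rb"))
def ray(n,u,v):
    c=C[n];K=c["intrinsics"];V=np.array(c["view"]);R=V[:3,:3];o=-R.T@V[:3,3]
    return o,R.T@np.linalg.inv(K)@[u,v,1]
def atz(n,u,v,z):
    o,d=ray(n,u,v);return o+d*(z-o[2])/d[2]
def crop(n,x0,y0,k,u,v): return n,x0+(u+.5)/k-.5,y0+(v+.5)/k-.5
def tri(a,b):
    o1,d1=ray(*a);o2,d2=ray(*b);d1/=np.linalg.norm(d1);d2/=np.linalg.norm(d2)
    s=np.linalg.lstsq(np.c_[d1,-d2],o2-o1,rcond=None)[0]
    p,q=o1+d1*s[0],o2+d2*s[1];return (p+q)/2,np.linalg.norm(p-q)
def wray(c,o,u,v):
    K=c["intrinsics"];M=np.array(c["mount"]);x=np.array([u-K[0,2],v-K[1,2]]);r=np.hypot(*x);t=r/K[0,0]
    d=np.r_[x/max(r,1e-9)*np.sin(t),np.cos(t)]
    R=Ro.from_euler('xyz',o["tcp_rot"],degrees=True).as_matrix()
    return R@M[:3,3]+o["ee_pos"],R@M[:3,:3]@d
def watz(c,o,u,v,z):
    p,d=wray(c,o,u,v);return p+d*(z-p[2])/d[2]
def wproj(c,o,P):
    K=c["intrinsics"];M=np.array(c["mount"]);R=Ro.from_euler('xyz',o["tcp_rot"],degrees=True).as_matrix()
    p=np.linalg.inv(M)@np.r_[R.T@(np.array(P)-o["ee_pos"]),1];t=np.arctan2(np.hypot(p[0],p[1]),p[2]);a=np.arctan2(p[1],p[0])
    return K[0,2]+K[0,0]*t*np.cos(a),K[1,2]+K[1,1]*t*np.sin(a)
E
python3 - <<'E'
from h import *
np.set_printoptions(precision=4,suppress=True)
ti=lambda u,v:crop("top",310,100,3.5,u,v)
tg=lambda u,v:crop("top",150,120,4,u,v)
sg=lambda u,v:crop("side",230,100,6,u,v)
si=lambda u,v:crop("side",250,240,5,u,v)
print("cam",ray("top",0,0)[0],ray("side",0,0)[0])
for n,a,b,z in [("hole",ti(95,342),si(414,177),.074),("pin",ti(131,531),si(136,308),.091),("bgrip",tg(191,219),sg(338,128),.238)]:
    print(n,tri(a,b),atz(*a,z),atz(*b,z))
# iso axis
print("iso", atz(*ti(62,305),.074),atz(*ti(127,303),.074),atz(*ti(62,381),.074),atz(*ti(125,381),.074))
print("park", [atz(*ti(*p),.055) for p in((103,486),(172,516),(145,580),(77,552))])
print("gate in edge",atz(*tg(68,525),.17),atz(*tg(172,148),.17), "hinge w",atz(*tg(100,548),.17),atz(*tg(125,555),.17))
E
```

```text
cam [ 0.3174 -0.0642  1.4128] [ 0.2562 -0.6805  0.9626]
hole (array([ 0.5618, -0.2613,  0.0692]), np.float64(0.000428307976212868)) [ 0.5612 -0.2607  0.074 ] [ 0.56   -0.2635  0.074 ]
pin (array([ 0.4131, -0.2837,  0.0884]), np.float64(0.0014390406601039166)) [ 0.4122 -0.2832  0.091 ] [ 0.4134 -0.285   0.091 ]
bgrip (array([0.5877, 0.0991, 0.2358]), np.float64(0.0028045962715354854)) [0.5858 0.0991 0.238 ] [0.5881 0.0967 0.238 ]
iso [ 0.5905 -0.2352  0.074 ] [ 0.5924 -0.2864  0.074 ] [ 0.5301 -0.2344  0.074 ] [ 0.5304 -0.2836  0.074 ]
park [array([ 0.45  , -0.2678,  0.055 ]), array([ 0.4267, -0.3215,  0.055 ]), array([ 0.3768, -0.2993,  0.055 ]), array([ 0.3983, -0.2466,  0.055 ])]
gate in edge [0.4061 0.18   0.17  ] [0.6477 0.1218 0.17  ] hinge w [0.3919 0.1597 0.17  ] [0.3876 0.1441 0.17  ]
```

The top view shows two isolators: grey with its hole at (337,198), orange at (381,147). Grey is the one meant, since orange is excluded. The crops confirm it, with the loose pin in the parking block at (347,252). The guard is at upper left and its black bolt grip is at about (198,174). I'll move over the pin and isolator.

Emit:
send_rows([
  [0,20,-55,20,0],
  [0,40,-110,40,0],
  [0,60,-170,55,0],
  [0,80,-230,60,0],
  [0,100,-290,60,0],
  [0,120,-350,60,0],
  [0,140,-410,60,0],
  [0,160,-470,60,0],
  [0,180,-530,60,0],
  [0,200,-590,60,0],
])

```text
time: 1.4
ee_pos: [0.3524, -0.0564, 0.2914]
tcp_rot: [179.9, -0.0, 73.6]
wrist_force: [1.7, 1.0, 0.2]
opening: 0.0851
```

Emit:
send_rows([
  [0,20,-55,0,0],
  [0,45,-110,-10,0],
  [0,65,-165,-25,0],
  [0,75,-208,-30,0],
  [0,75,-208,-30,0],
  [0,75,-208,-30,0],
])

```text
time: 2.15
ee_pos: [0.4271, -0.2619, 0.2612]
tcp_rot: [-180.0, -0.0, 73.6]
wrist_force: [0.3, -0.9, 0.8]
opening: 0.0857
```

```bash
cat >> h.py <<'E'
def snap(name):
    from workcell import bot
    o=bot.get_obs();c=bot.camera("wrist")
    cv2.imwrite(f"pics/{name}.png",cv2.cvtColor(c["pixels"],cv2.COLOR_RGB2BGR));pickle.dump((o,c),open(f"{name}.pkl","wb"))
    print(o["time"],np.round(o["ee_pos"],4),np.round(o["tcp_rot"],2),np.round(o["q"],1),o["opening"]);return o,c
E
python3 - <<'E'
from h import *
o,c=snap("w1")
for P in [(.413,-.284,.091),(.561,-.2615,.074)]:print(wproj(c,o,P))
E
```

```text
2.15 [ 0.4271 -0.2619  0.2612] [-1.7996e+02 -2.0000e-02  7.3600e+01] [-31.5  -0.9   7.3  98.3   0.  -15.1] 0.0856604281011142
(np.float64(257.0059446782418), np.float64(183.58073186765358))
(np.float64(314.99733623937686), np.float64(295.0972809553441))
```

View pics/w1.png

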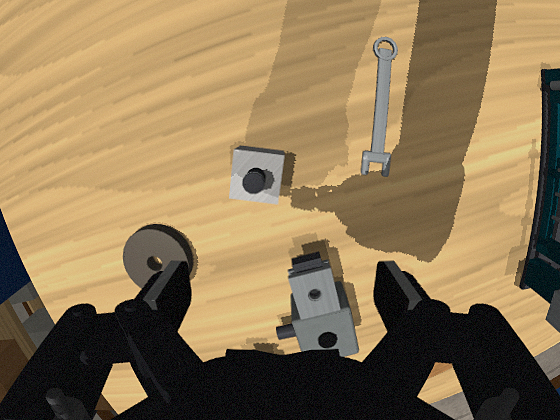

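```bash
python3 - <<'E'
from h import *
a=cv2.imread("pics/w1.png")
x=cv2.resize(a[140:210,220:300],None,fx=6,fy=6,interpolation=cv2.INTER_CUBIC)
y=cv2.resize(a[265:335,275:355],None,fx=6,fy=6,interpolation=cv2.INTER_CUBIC)
cv2.imwrite("pics/w1c.png",np.vstack([x,y]))
E
```

```text
(no output)
```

View pics/w1c.png

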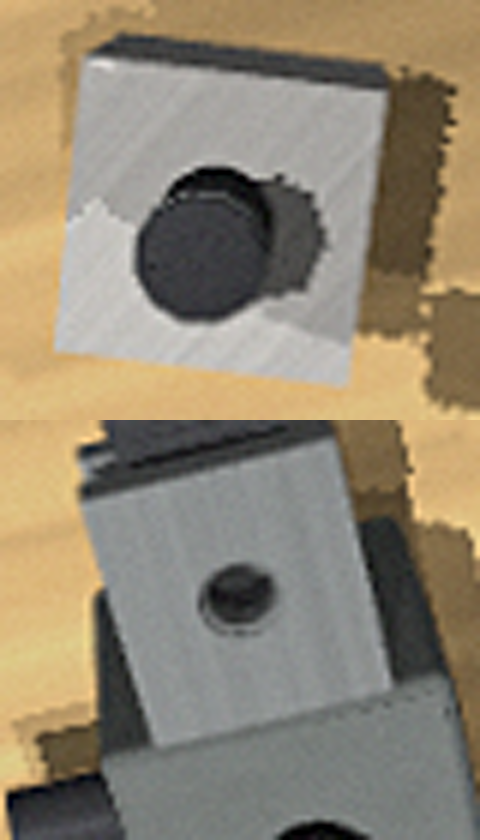

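```bash
python3 - <<'E'
from h import *
o,c=pickle.load(open("w1.pkl","rb"))
print("pin",watz(c,o,253.5,182.4,.091),"hole",watz(c,o,314.3,294.6,.074))
print("block", [watz(c,o,220+x/6-.4,140+y/6-.4,.055)[:2] for x,y in((87,55),(386,90),(350,386),(55,352))])
E
```

```text
pin [ 0.41088197 -0.28695853  0.091     ] hole [ 0.56008341 -0.26212121  0.074     ]
block [array([ 0.3752236 , -0.30114755]), array([ 0.39687849, -0.25151533]), array([ 0.4476636 , -0.27328792]), array([ 0.4258895 , -0.32402441])]
```

Emit:
send_rows([
  [0,-8,-12,-40,0],
  [0,-16,-25,-90,0],
  [0,-16,-25,-140,0],
  [0,-16,-25,-180,0],
  [0,-16,-25,-200,0],
  [0,-16,-25,-200,0],
  [0,-16,-25,-200,0],
], squeeze=40)

```text
time: 3.08
ee_pos: [0.412, -0.287, 0.0629]
tcp_rot: [179.9, 0.0, 73.7]
wrist_force: [0.4, -0.2, -0.2]
opening: 0.0853
```

```bash
python3 - <<'E'
from h import *
o,c=snap("w2")
print(wproj(c,o,(.411,-.287,.091)))
E
```

```text
3.075 [ 0.412  -0.287   0.0629] [1.7989e+02 4.0000e-02 7.3680e+01] [-34.9  -1.5 -15.2  76.2   0.  -18.5] 0.08532788623232382
(np.float64(283.0076529701989), np.float64(295.2832125059895))
```

View pics/w2.png

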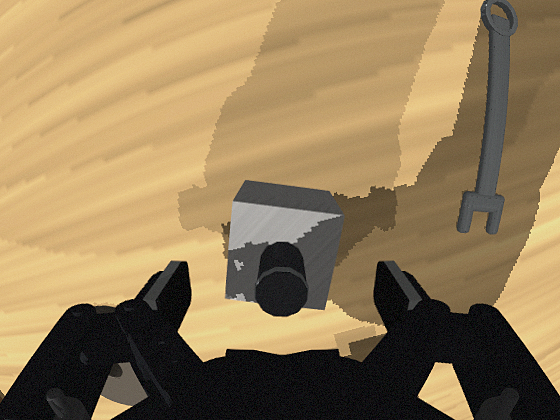

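The pin grip at (282,292) sits centred between the jaws, so I'll close and lift.

Emit:
send_rows([
  [1,0,0,0,0],
  [1,0,0,0,0],
  [1,0,0,0,0],
  [1,0,0,0,0],
  [1,0,0,0,0],
])

```text
time: 3.75
ee_pos: [0.4114, -0.2873, 0.0615]
tcp_rot: [180.0, 0.0, 73.6]
wrist_force: [-0.4, 1.6, 3.0]
opening: 0.0208
```

Emit:
send_rows([
  [1,0,0,30,0],
  [1,0,0,65,0],
  [1,20,3,95,0],
  [1,70,12,100,0],
  [1,120,20,100,0],
  [1,149,25,90,0],
  [1,149,25,85,0],
  [1,149,25,85,0],
])

```text
time: 4.75
ee_pos: [0.5595, -0.2621, 0.1455]
tcp_rot: [-179.9, -0.0, 73.6]
wrist_force: [-0.1, -0.0, -0.9]
opening: 0.0208
```

```bash
python3 - <<'E'
from h import *
o,c=snap("w3")
from workcell import bot
z=.0
e=o["ee_pos"]
print("foot z if same",e[2]-.0615+.010)
print("exp foot",wproj(c,o,(e[0],e[1],e[2]-.0615+.010)),"hole",wproj(c,o,(.560,-.262,.074)),"grip top",wproj(c,o,(e[0],e[1],e[2]-.0615+.091)))
for n in("side","top"):
    p=bot.camera(n)["pixels"];cv2.imwrite(f"pics/{n}3.png",p[:,:,::-1])
w=cv2.imread("pics/w3.png")[200:360,200:360];s=cv2.imread("pics/side3.png")[200:320,270:390];
cv2.imwrite("pics/c3.png",np.hstack([cv2.resize(w,(400,400),interpolation=2),cv2.resize(s,(400,400),interpolation=2)]))
E
```

```text
4.75 [ 0.5595 -0.2621  0.1455] [-1.7989e+02 -1.0000e-02  7.3620e+01] [-25.1  13.6  10.3  86.8  -0.   -8.7] 0.020782911390749698
foot z if same 0.09396301876217301
exp foot (np.float64(283.0827442585328), np.float64(231.65359708762003)) hole (np.float64(283.3615012561563), np.float64(222.5859918551378)) grip top (np.float64(283.7396961604435), np.float64(298.8515223704562))
```

View pics/c3.png

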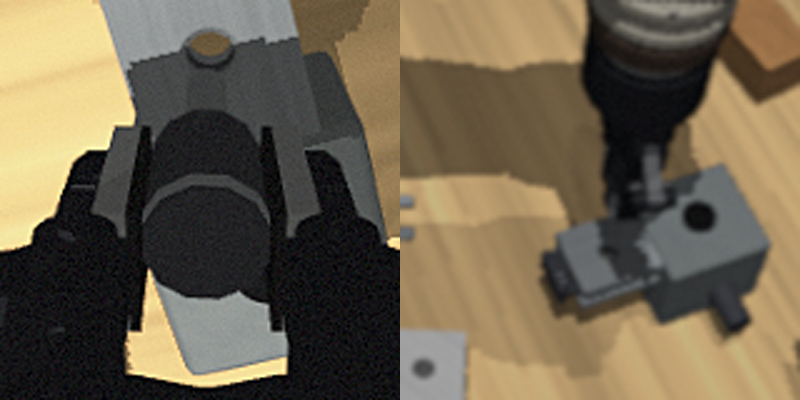

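```bash
python3 - <<'E'
from h import *
w=cv2.imread("pics/w3.png")[205:255,255:315]
w=cv2.resize(w,None,fx=12,fy=12,interpolation=cv2.INTER_CUBIC)
cv2.imwrite("pics/c3b.png",np.clip(w*1.8,0,255).astype(np.uint8))
E
```

```text
(no output)
```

View pics/c3b.png

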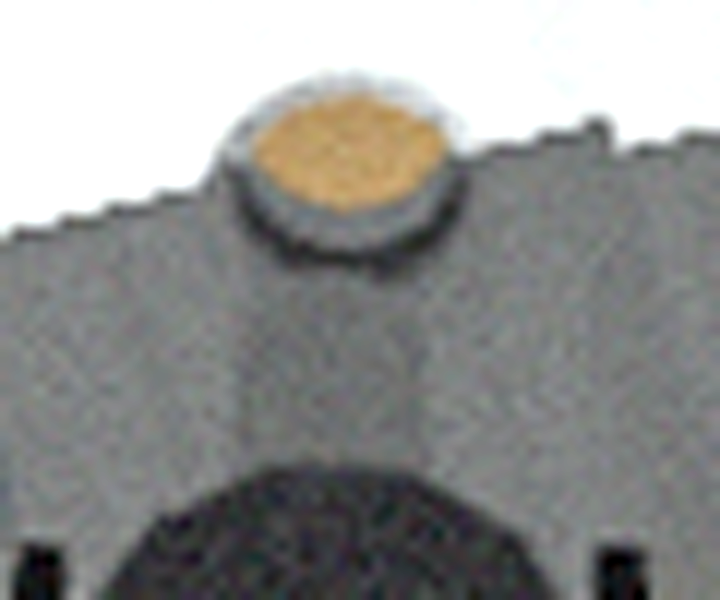

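The hole (283,219) and the shank foot (282.5) line up sideways. The small row offset is the same for the grip top, so it is camera bias. I'll lower it with a force check.

Emit:
send_rows([
  [1,0,0,-10,0],
  [1,0,0,-20,0],
  [1,0,0,-28,0],
  [1,0,0,-28,0],
])

```text
time: 5.4
ee_pos: [0.5599, -0.262, 0.1172]
tcp_rot: [-179.9, -0.0, 73.6]
wrist_force: [-0.5, -0.1, -1.0]
opening: 0.0204
```

Emit:
send_rows([
  [1,0,0,-8,0],
  [1,0,0,-16,0],
  [1,0,0,-24,0],
  [1,0,0,-30,0],
  [1,0,0,-35,0],
  [1,0,0,-36,0],
  [1,0,0,-36,0],
])

```text
time: 6.28
ee_pos: [0.5604, -0.2623, 0.0824]
tcp_rot: [180.0, 0.0, 73.6]
wrist_force: [0.7, -0.6, 0.2]
opening: 0.0208
```

Emit:
send_rows([
  [1,0,0,-2,0],
  [0.6,0,0,-2,0],
  [0,0,0,-2,0],
  [0,0,0,-2,0],
  [0,0,0,-2,0],
  [0,0,0,-2,0],
  [0,0,0,20,0],
  [0,0,0,60,0],
  [0,0,0,120,0],
  [0,0,0,120,0],
])

```text
time: 7.52
ee_pos: [0.5619, -0.2629, 0.208]
tcp_rot: [179.5, 0.1, 73.6]
wrist_force: [0.7, 0.2, -0.9]
opening: 0.0853
```

```bash
python3 - <<'E'
from h import *
o,c=snap("w4")
from workcell import bot
p=bot.camera("side")["pixels"];cv2.imwrite("pics/side4.png",p[:,:,::-1])
print("grip top",wproj(c,o,(.56,-.262,.110)))
w=cv2.imread("pics/w4.png")[150:310,200:360];s=cv2.imread("pics/side4.png")[220:320,300:400]
cv2.imwrite("pics/c4.png",np.hstack([cv2.resize(w,(400,400),interpolation=2),cv2.resize(s,(400,400),interpolation=2)]))
# predicted side
V=np.array(C["side"]["view"]);K=C["side"]["intrinsics"]
for P in((.56,-.262,.110),(.56,-.262,.074),(.56,-.262,.120)):
    q=K@(V@np.r_[P,1])[:3];print(P,q[:2]/q[2])
E
```

```text
7.525 [ 0.5619 -0.2629  0.208 ] [1.7953e+02 7.0000e-02 7.3620e+01] [-25.1  14.   17.7  93.2   0.   -8.7] 0.08527364763083577
grip top (np.float64(283.5032061427902), np.float64(207.50164734383722))
(0.56, -0.262, 0.11) [333.73080992 266.4911453 ]
(0.56, -0.262, 0.074) [332.11948723 274.45489113]
(0.56, -0.262, 0.12) [334.19494645 264.19721286]
```

View pics/c4.png

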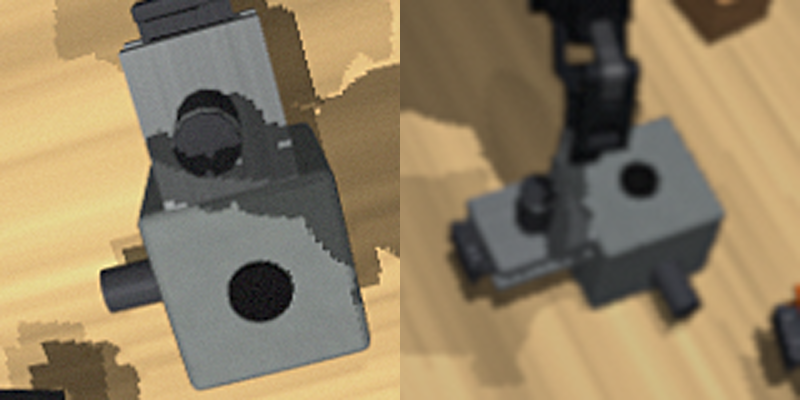

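The pin grip is seated on the ear, at (334,266) in the side view against a predicted (333.7,266.5). Next I'll go to the bolt.

Emit:
send_rows([
  [0,0,30,40,0],
  [0,0,80,70,1],
  [0,0,135,90,2],
  [0,0,190,95,3],
  [0,0,245,95,3],
  [0,0,300,95,3],
  [0,5,345,95,3],
  [0,10,360,95,3],
  [0,10,360,95,3],
])

```text
time: 8.75
ee_pos: [0.5704, 0.0981, 0.2959]
tcp_rot: [-179.9, 0.1, 76.7]
wrist_force: [0.3, -0.9, 0.2]
opening: 0.0859
```

```bash
python3 - <<'E'
from h import *
o,c=snap("w5")
print("grip top",wproj(c,o,(.587,.0985,.238)),wproj(c,o,(.587,.0985,.193)))
E
```

```text
8.75 [0.5704 0.0981 0.2959] [-1.7989e+02  6.0000e-02  7.6700e+01] [  9.8  11.4  24.5 103.3  -0.   23.1] 0.08589438125322502
grip top (np.float64(289.3891076532588), np.float64(251.0283112398364)) (np.float64(288.2397558623726), np.float64(228.9638843331005))
```

View pics/w5.png

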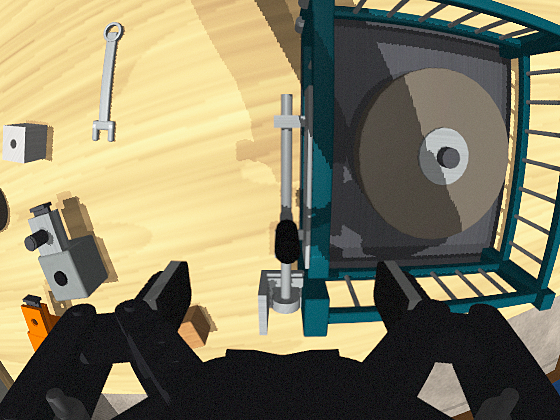

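```bash
python3 - <<'E'
from h import *
w=cv2.imread("pics/w5.png")[190:340,240:350]
cv2.imwrite("pics/c5.png",cv2.resize(np.clip(w*1.3,0,255).astype(np.uint8),None,fx=4,fy=4,interpolation=2))
w=cv2.imread("pics/w5.png")[0:150,240:350]
cv2.imwrite("pics/c5b.png",cv2.resize(w,None,fx=4,fy=4,interpolation=2))
E
```

```text
(no output)
```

View pics/c5.png

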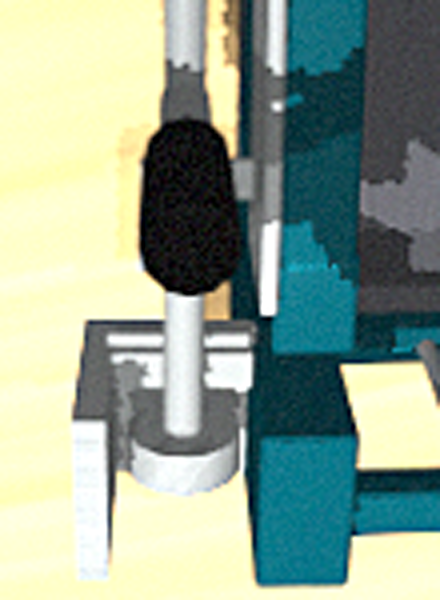

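View pics/c5b.png

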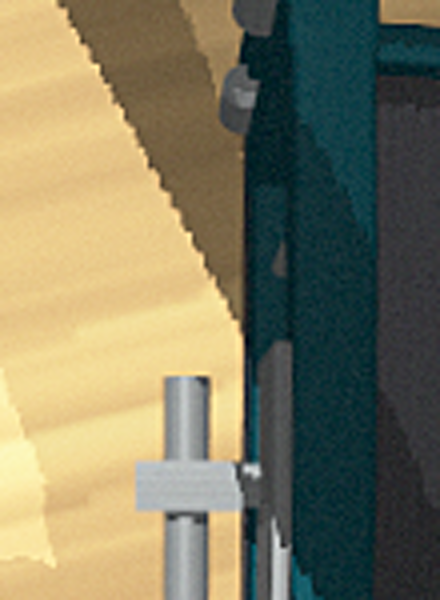

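```bash
python3 - <<'E'
from h import *
np.set_printoptions(precision=4,suppress=True)
o,c=pickle.load(open("w5.pkl","rb"))
b=4
print("top",watz(c,o,286.6,250.9,.238),watz(c,o,286.9,250.9+b,.238))
p=watz(c,o,240+187/4-.4,380/4+b,.155);q=watz(c,o,240+185/4-.4,190+425/4+b,.155);d=q-p
print(p,q,np.degrees(np.arctan2(d[1],d[0])))
e=[watz(c,o,240+u/4-.4,v/4+y0+b,.17) for u,v,y0 in((377,200,0),(365,100,190))];d=e[1]-e[0];print(e,np.degrees(np.arctan2(d[1],d[0])))
# lip: y of near edges
for u,v in((180,330),(180,350)):print("lip",watz(c,o,240+u/4,190+v/4+b,.143))
E
```

```text
top [0.5865 0.0967 0.238 ] [0.5894 0.0962 0.238 ]
[0.4856 0.1211 0.155 ] [0.6744 0.0768 0.155 ] -13.202162165213243
[array([0.4574, 0.1675, 0.17  ]), array([0.5946, 0.1354, 0.17  ])] -13.172650426305214
lip [0.6536 0.0808 0.143 ]
lip [0.6593 0.0795 0.143 ]
```

Emit:
send_rows([
  [0,18,-1,0,0],
  [0,18,-1,-30,0],
  [0,18,-1,-65,0],
  [0,18,-1,-90,0],
  [0,18,-1,-96,0],
  [0,18,-1,-96,0],
  [0,18,-1,-96,0],
])

```text
time: 9.68
ee_pos: [0.5888, 0.0965, 0.2027]
tcp_rot: [179.9, -0.0, 76.6]
wrist_force: [-0.7, -0.2, 0.1]
opening: 0.0853
```

```bash
python3 - <<'E'
from h import *
o,c=snap("w6")
E
```

```text
9.675 [0.5888 0.0965 0.2027] [ 1.799e+02 -4.000e-02  7.660e+01] [ 9.3 10.9 13.5 92.5 -0.  22.7] 0.0852785700808421
```

View pics/w6.png

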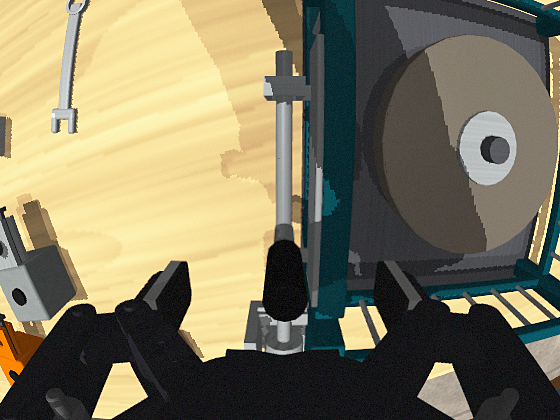

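Emit:
send_rows([
  [1,0,0,0,0],
  [1,0,0,0,0],
  [1,0,0,0,0],
  [1,0,0,0,0],
  [1,0,0,0,0],
], squeeze=70)

```text
time: 10.35
ee_pos: [0.5884, 0.0971, 0.2014]
tcp_rot: [180.0, -0.0, 76.6]
wrist_force: [1.5, 1.7, 1.1]
opening: 0.0162
```

Emit:
send_rows([
  [1,0,0,4,0],
  [1,0,0,8,0],
  [1,0,0,12,0],
  [1,0,0,14,0],
  [1,0,0,14,0],
  [1,0,0,14,0],
])

```text
time: 11.1
ee_pos: [0.5883, 0.0968, 0.2151]
tcp_rot: [-180.0, 0.0, 76.6]
wrist_force: [-0.7, 2.7, -3.4]
opening: 0.0164
```

```bash
python3 - <<'E'
from h import *
o,c=snap("w7")
from workcell import bot
p=bot.camera("side")["pixels"];cv2.imwrite("pics/side7.png",p[:,:,::-1])
s0=cv2.imread("pics/side0.png")[100:190,230:350];s=cv2.imread("pics/side7.png")[100:190,230:350]
cv2.imwrite("pics/c7.png",np.vstack([cv2.resize(x,None,fx=3,fy=3,interpolation=2) for x in(s0,s)]))
E
```

```text
11.1 [0.5883 0.0968 0.2151] [-179.99    0.     76.63] [ 9.3 11.2 15.2 94.   0.  22.7] 0.016371311969253975
```

View pics/c7.png

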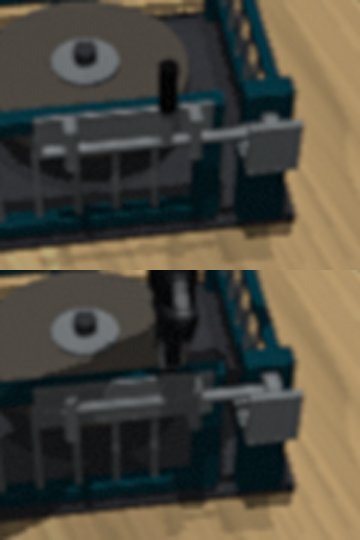

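View pics/w7.png

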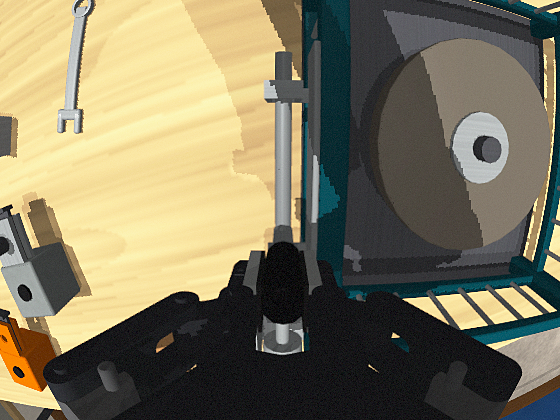

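The bolt is lifted: 3.4 N of weight on the wrist and the side view shows the rod raised. I'll draw it back in small steps.

Emit:
send_rows([
  [1,-4,1,0,0],
  [1,-9,2,0,0],
  [1,-14,3.3,0,0],
  [1,-16,3.8,0,0],
])

```text
time: 11.7
ee_pos: [0.572, 0.1007, 0.2155]
tcp_rot: [180.0, -0.0, 76.6]
wrist_force: [2.0, 2.2, -4.0]
opening: 0.0167
```

Emit:
send_rows([
  [1,-5,1.2,0,0],
  [1,-10,2.3,0,0],
  [1,-15,3.5,0,0],
  [1,-20,4.7,0,0],
  [1,-24.5,5.7,0,0],
  [1,-24.5,5.7,0,0],
])

```text
time: 12.45
ee_pos: [0.5473, 0.1065, 0.2154]
tcp_rot: [-180.0, -0.0, 76.6]
wrist_force: [0.0, 3.3, -4.2]
opening: 0.0161
```

```bash
python3 - <<'E'
from h import *
o,c=snap("w8")
w=cv2.imread("pics/w8.png")[20:370,200:380]
cv2.imwrite("pics/c8.png",cv2.resize(w,None,fx=1.7,fy=1.7,interpolation=2))
E
```

```text
12.45 [0.5473 0.1065 0.2154] [-1.7998e+02 -1.0000e-02  7.6640e+01] [11.   5.7  9.1 93.4  0.  24.4] 0.01613737792773725
```

View pics/c8.png

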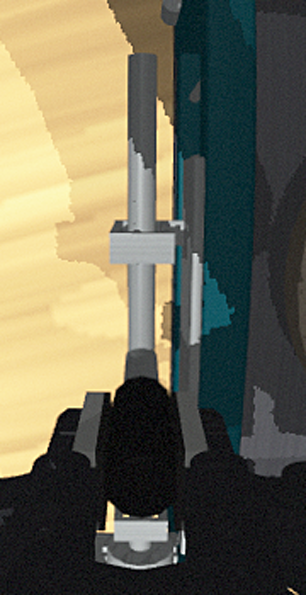

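The bolt is drawn about 42 mm with low force. Next I'll swing the gate along its arc, turning the tool with it.

Emit:
send_rows([
  [1,-3.1,-6.6,0,-2.5],
  [1,-6.4,-13.1,0,-5],
  [1,-10,-19.5,0,-7.5],
  [1,-13.9,-25.6,0,-10],
  [1,-13.9,-25.6,0,-10],
])

```text
time: 13.12
ee_pos: [0.5338, 0.0802, 0.2155]
tcp_rot: [180.0, -0.0, 66.5]
wrist_force: [1.2, 3.3, -3.8]
opening: 0.0162
```

Emit:
send_rows([
  [1,-4.2,-6,0,-2.5],
  [1,-8.6,-11.7,0,-5],
  [1,-13.3,-17.3,0,-7.5],
  [1,-18.2,-22.7,0,-10],
  [1,-23.4,-27.8,0,-12.5],
  [1,-28.7,-32.7,0,-15],
  [1,-28.7,-32.7,0,-15],
  [1,-28.7,-32.7,0,-15],
])

```text
time: 14.12
ee_pos: [0.5058, 0.0482, 0.2155]
tcp_rot: [180.0, -0.1, 51.7]
wrist_force: [3.2, 5.8, -4.2]
opening: 0.0164
```

```bash
python3 - <<'E'
from h import *
from workcell import bot
o,c=snap("w9")
P=[]
for n in("side","top"):
    p=bot.camera(n)["pixels"];cv2.imwrite(f"pics/{n}9.png",p[:,:,::-1]);P.append(p[:,:,::-1])
cv2.imwrite("pics/c9.png",np.hstack([cv2.resize(P[0][90:330,180:400],None,fx=1.8,fy=1.8),cv2.resize(P[1][100:340,140:360],None,fx=1.8,fy=1.8)]))
print(bot.get_obs()["ee_pos"])
E
```

```text
14.125 [0.5058 0.0482 0.2155] [ 1.7996e+02 -7.0000e-02  5.1690e+01] [ 5.4 -1.2  2.  93.1  0.  43.7] 0.016427309926060858
[0.50586335 0.04823059 0.21542065]
```

View pics/c9.png

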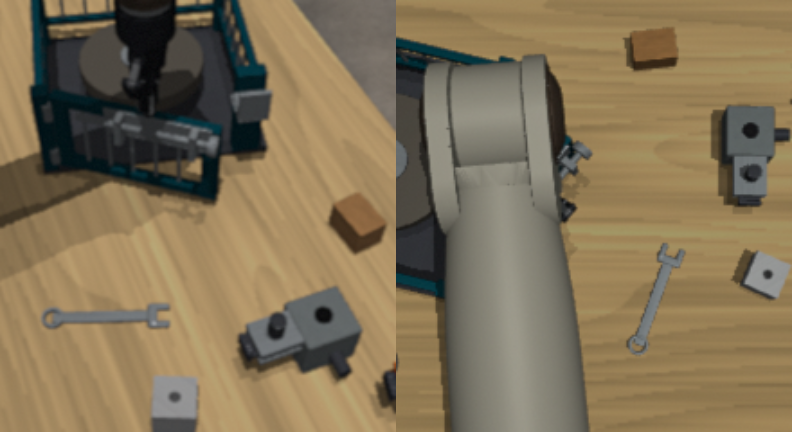

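View pics/w9.png

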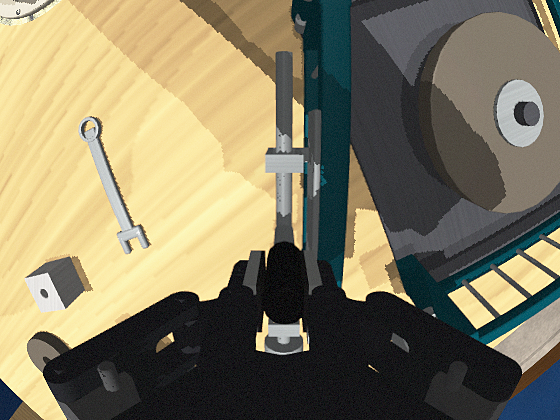

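The gate stands ajar and parallel to the turned tool, about 25° open. The pin is seated in the grey isolator. I'll let it settle, then hand in.

Emit:
send_rows([
  [1,0,0,0,0],
  [1,0,0,0,0],
  [1,0,0,0,0],
  [1,0,0,0,0],
])

```text
time: 14.78
ee_pos: [0.5058, 0.0483, 0.2154]
tcp_rot: [180.0, -0.1, 51.7]
wrist_force: [3.3, 5.0, -3.3]
opening: 0.0164
```

```bash
python3 - <<'E'
from workcell import bot
import numpy as np
print(np.round(bot.get_obs()["wrist_force"],1),np.round(bot.get_obs()["qd"],2))
print(bot.job_done()); o=bot.get_obs();print(o["time"],o["ee_pos"],o["wrist_force"],o["opening"])
E
```

```text
[ 3.3  5.  -3.3] [-0.02 -0.13  0.05  0.05  0.02 -0.04]
the job is handed in; nothing more can be done
None
the job is handed in; nothing more can be done
```

I locked off the drive and opened the gate, then handed the job in at about 14.8 s with the gripper still holding the gate. No verdict is reported.

- **Pin:** I moved it from the parking block into the grey isolator, seated it on the ear and let go. After release, the side camera showed the top of its grip at (334,266), against a predicted (333.7,266.5).
- **Bolt:** I lifted it 14 mm and drew it back about 41 to 42 mm by gripper travel. The readings between moves stayed at or below about 6 N, so I saw no sign of forcing the keeper.
- **Gate:** It stands about 25° open, judged from the path the tool followed and from the gate lying parallel to the turned tool in the wrist picture. It was still, with the spring pulling about 6 N sideways on the gripper.

The last pictures showed the pin seated and the spanner and carton apparently undisturbed. The paste tin and most of the spare wheel were out of view, but nothing I did went near them. The gate angle and bolt positions come from tool motion and pictures, as the joint values cannot be read directly. The only disagreement was a steady wrist-camera offset of about 4 pixels, which I allowed for.

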